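# Set a label dispenser three clicks up from home and start it

## Task

Set the label dispenser for the next batch: with a fingertip or the outside of the closed fingers, never pinching it, gently push its length lever all the way home (towards the label roll), then push it back the other way through exactly three clicks, stopping in the third notch and never running past it. Only when the lever sits there, press the run key fully down and let it go. Leave the jar, bottles, cartons and tape roll where they stand.

Things in the scene. Friction and masses are not known exactly. Their poses are not given: they have to be found in the camera images.
- dispenser: Fixed grey label dispenser: console 170 (x) x 270 (y) mm, flat aluminium top 75 mm above the table. Origin: centre of its underside, z up. White label roll, 110 mm across, at its -y end (y -135 to -225 mm, top 135 mm above the table). Lever slot runs along y at x +10 mm; six dark marks beside it show the notches. Run key at x -45, y +95 mm; jar near x +50, y +97 mm.
- lever_knob (a point): Centre of the length lever's black knob, an upright block 30 mm in the dispenser's x, 10 mm in its y, from 6 to 32 mm above the aluminium top (this point is 19 mm above it, 94 mm above the table). Same axes as the dispenser. It slides only along the dispenser's y.
- length_lever (a joint): Lever position v, m: 0 = home stop (nearest the label roll), grows along dispenser +y to 0.070 at the far stop; knob centre at dispenser y = -0.035 + v. Sprung notches at 0, 0.014 (first click), 0.028, 0.042 (third), 0.056, 0.070. About 4.5 to 6 N carries it over the hump half-way between notches; it then snaps into the next and stays. Starts between about 0.012 and 0.030.
- run_key_top (a point): Centre of the top face of the run key, a round grey push button 28 mm across in a dark housing on the console's top, facing up. It moves with the button.
- run_key (a joint): How far the run key is down, in m: 0 = up, 0.006 = fully down (takes about 5 N); it springs back when let go.
- cream_jar_mid (a point): Centre, half-way up, of a bystander: small loose amber jar with black lid, 45 mm wide, 38 mm tall, standing on the console's top beside the run key. Leave it where it stands.
- bottle_a_mid (a point): Centre, half-way up, of a bystander: loose black pump bottle, 44 mm wide, 140 mm tall, on the table on the robot's side of the console. Leave it where it stands.
- bottle_b_mid (a point): Centre, half-way up, of a bystander: loose amber pump bottle, 44 mm wide, 140 mm tall, on the table behind the console. Leave it where it stands.
- carton_a_mid (a point): Centre, half-way up, of a bystander: loose cream carton, 55 x 55 x 150 mm, upright on the table near the run-key end of the console. Leave it where it stands.
- carton_b_mid (a point): Centre, half-way up, of a bystander: loose cream carton, 55 x 55 x 150 mm, upright on the table. Leave it where it stands.
- tape_roll_mid (a point): Centre, half-way up, of a bystander: loose cardboard ring, 90 mm wide, 25 mm tall, lying on the table. Leave it where it stands.

How it is judged (in metres and radians):
On the way, in this order (a step that is already met when the one before it is completed fails the run):
1. the lever is pushed home (value of joint length_lever below 0.003 m), for 0.2 s.
2. the lever sits in the third notch (value of joint length_lever between 0.038 and 0.046 m), for 0.2 s.
3. the run key is pressed down with the lever in the third notch (value of joint run_key above 0.0045 m and value of joint length_lever between 0.037 and 0.047 m), for 0.05 s.
At the end, for the whole second after the job is handed in: The lever is in the third notch (0.042 m, within 4 mm), the run key is up again, and no bystander is more than 15 mm from where it stood (all of step 2 and value of joint run_key below 0.002 m and distance of each of cream_jar_mid, bottle_a_mid, bottle_b_mid, carton_a_mid, carton_b_mid, tape_roll_mid from where it was at the start of the episode below 0.015 m); the robot touches nothing.
It fails at once if the lever is run past the third notch (value of joint length_lever above 0.0504 m).
It fails at once if the run key is pressed while the lever is not in the third notch (value of joint run_key above 0.003 m and not (value of joint length_lever between 0.036 and 0.048 m)).
It fails at once if the lever is forced (over 40 N) (contact force between the fingers and length_lever above 40 N).
It fails at once if the lever's knob is pinched instead of pushed (fingers press on both its sides) (contact force between the fingers and length_lever_c0 above 4 N and contact force between the fingers and length_lever_c1 above 4 N).
It fails at once if a bystander is lifted, carried or knocked away (over 20 mm) (distance of any of cream_jar_mid, bottle_a_mid, bottle_b_mid, carton_a_mid, carton_b_mid, tape_roll_mid from where it was at the start of the episode above 0.02 m).
It also fails if it takes over 54 s, if anything falls off the work surface, if the arm or the gripper's body presses on something with over 40 N, if the wrist force passes 120 N, or if a joint passes its speed limit or range.

## Robot

A 7-joint arm with a two-finger parallel gripper is mounted at the origin on the work surface. World frame = base frame: x ahead of the robot, y to its left, z up, the work surface at z = 0. Lengths are in mm, angles in rad, forces in N, time in s.
With the tool pointing down it reaches from about 425 to 1025 mm from the base axis. Payload 3.6 kg.
Tool frame: the origin (TCP) lies at the very end of the fingers, on their centre line; the grasp point (between the pads) lies 19 mm behind it; z points along the fingers, y is the line along which they close (so a half turn about z gives the same grasp; the last joint's range is limited). The gripper opens to 85 mm and grips with 20 to 120 N. Pads are 22 mm wide; open, the fingers measure 114 mm over their backs; the gripper's body (76 mm by 85 mm) begins 54 mm behind the grasp point. The pads swing forward as they close: fully open they stand 13 mm farther back than shut.
Start: joints at [1.175, 0.591, 0.048, 1.609, -0.033, 0.943, -0.034], TCP at [216.192, -692.019, 231.302] pointing down, gripper open.
Joint ranges: [-2.69, 2.69], [-0.47, 2.24], [-1.27, 1.36], [0.19, 2.51], [-1.53, 4.68], [0.08, 2.07], [-3.09, 3.09]. Speed limits (rad/s): [2.57, 2.57, 3.14, 3.14, 3.14, 3.14, 3.14].

## Interface

Orientations are given as a unit quaternion [w, x, y, z].
In Python, from cell import robot, cams gives the robot as it stands.
- The arm moves only by the shell command python3 -m handwheel 'ROWS' [OPENING] [FORCE]. ROWS is JSON, a list of rows, each a list of 6 numbers: the shift along the tool's x, y, z in m, then the turn, a rotation vector about the tool's x, y, z in rad. In form: [[tx, ty, tz, wx, wy, wz], ...]. A call has 1 to 20 rows; each row is the pose to reach, as a shift and turn from the pose commanded when the call began, along the tool's axes at that moment; what a row does not reach only later rows make up. A row lasts 1/8 s, in which the tool goes at most 62.5 mm and 10.7 degrees, less where a joint would pass 70% of its speed; a pose out of reach is approached as far as the arm can. A call with a gripper value outside its range is refused whole. OPENING is the finger opening in m, from 0 to 0.0854, set as the call begins (- or left out, the last holds). The fingers move at their own pace and stop on an object; FORCE is the grip in N (left out, the last holds). Time passes only in rows, so rows that repeat a pose let the fingers close. It gives the time, the measured TCP pose, the force, the opening and the grip force at its end, in the units of the state.
- robot.get_state(): the state, without advancing time (a new reading comes with each control period).
- cams.capture(name): name is "scene" or "side" or "wrist"; returns the picture (400x640x3 uint8, blue, green, red); there is no depth.
- cams.camera_info(name): a dict with "fx", "fy", "cx", "cy" (pixels), "D" ([k1, k2, p1, p2, k3] as OpenCV has them; the pictures are not rectified), "view" (4x4, takes a point from world to camera coordinates); the wrist camera has in their place "hand_eye" (4x4, takes a point from camera to tool coordinates, whose origin is the TCP and whose axes are the flange's). Camera axes: x right, y down, z forward; pixel columns grow to the right and rows downward; lengths in mm; the calibration is good to about 2 mm. A picture is of the moment at which its call begins: read the wrist's pose just before it. camera_info takes no time and is no camera call.
- robot.job_done(): hands the job in; it is judged then, once.
The state is a dict: "time": time; "qpos": joint angles; "joint_velocities": joint speeds; "joint_efforts": joint torques, N m; "tcp_pos": TCP position; "eef_rot": TCP orientation; "force": force on the tool from outside, world axes, zero at the start; "ft_torque": the same for the moment, N m; "gripper_width": finger opening in mm; "grasp_force": force on a finger pad.
Only numpy, scipy, OpenCV 4.12 (cv2) and the standard library are available. Lean on these libraries where they do the work, as an engineer would, in place of code of your own. Each camera call takes 0.05 s, during which the arm holds its last target. There are 200 camera calls.

## Working session

There is one attempt and no reset: what is moved stays moved. The work goes in short steps, Python scripts to look and compute and a shell command to move; the robot and the scene stay as the last step left them, time stands still between calls to the robot, and variables do not carry over. Pictures are saved under pics/ and viewed, at most 10 in all, crops included, and the job is handed in when it is done.

```bash
mkdir -p pics; python3 - <<'E'
from cell import robot,cams
import cv2,json
s=robot.get_state();print(s['time'],s['tcp_pos'],s['eef_rot'],s['force'],s['gripper_width'])
for n in("scene","side"):
    cv2.imwrite(f'pics/{n}0.png',cams.capture(n)); print(cams.camera_info(n))
print(cams.camera_info("wrist"))
E
```

```text
0.0 [ 215.97699583 -691.21048793  230.13892235] [-1.10752449e-03  9.88553161e-01  1.50868731e-01 -2.16564174e-04] [-0.37036514 -0.59671874  0.64535977] 85.80648066987469
{'fx': 373.35310914981443, 'fy': 373.35310914981443, 'cx': 319.95738412034547, 'cy': 199.80030722427938, 'D': array([-0.02508735,  0.        ,  0.        ,  0.        ,  0.        ]), 'view': array([[-2.41630984e-01,  9.70362440e-01, -3.34697104e-03,
         2.10893417e+02],
       [ 6.14162887e-01,  1.50261116e-01, -7.74742244e-01,
        -2.67586373e+02],
       [-7.51277855e-01, -1.89257316e-01, -6.32268339e-01,
         1.44486274e+03],
       [ 0.00000000e+00,  0.00000000e+00,  0.00000000e+00,
         1.00000000e+00]])}
{'fx': 476.93203959180124, 'fy': 476.93203959180124, 'cx': 320.85328645696353, 'cy': 197.40441630528605, 'D': array([-0.08955487,  0.        ,  0.        ,  0.        ,  0.        ]), 'view': array([[-9.95220419e-01, -9.76328075e-02, -2.03753355e-03,
         5.69750609e+02],
       [-6.29450378e-02,  6.57303234e-01, -7.50992930e-01,
         1.60025751e+02],
       [ 7.46608255e-02, -7.47275246e-01, -6.60307101e-01,
         1.04511010e+03],
       [ 0.00000000e+00,  0.00000000e+00,  0.00000000e+00,
         1.00000000e+00]])}
{'fx': 323.5227663375547, 'fy': 323.5227663375547, 'cx': 318.536411432568, 'cy': 201.19060749824047, 'D': array([-0.06192732,  0.        ,  0.        ,  0.        ,  0.        ]), 'hand_eye': array([[-7.30164327e-04, -9.54226615e-01, -2.99083658e-01,
         7.66346927e+01],
       [ 9.99999648e-01, -5.72969154e-04, -6.13278753e-04,
         7.20079413e-01],
       [ 4.13841197e-04, -2.99084001e-01,  9.54226697e-01,
        -1.42907275e+02],
       [ 0.00000000e+00,  0.00000000e+00,  0.00000000e+00,
         1.00000000e+00]])}
```

View pics/scene0.png

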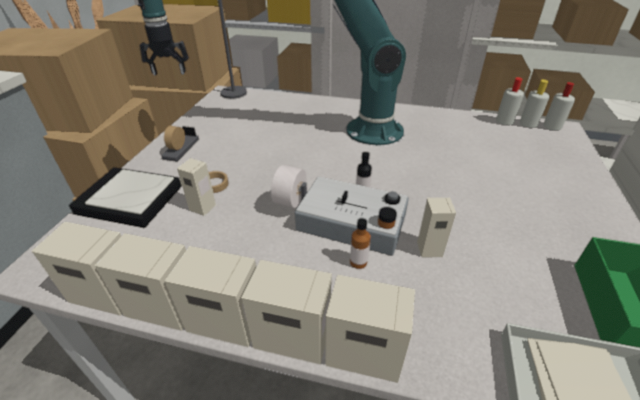

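View pics/side0.png

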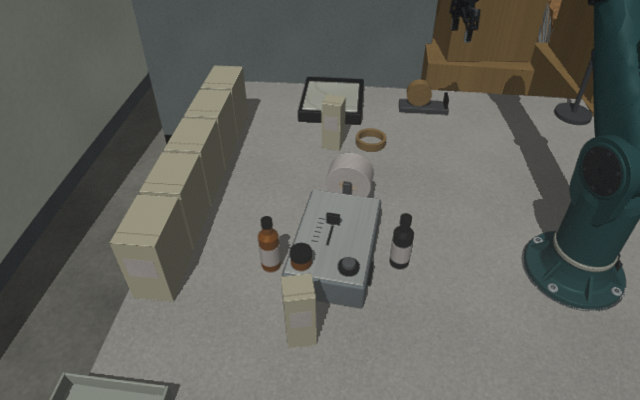

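The scene view shows the console at about (350,210), with the knob near (345,197), the key near (393,197) and the jar at (388,217). The side view has the knob near (333,218), the key near (348,265) and the jar at (301,256).

```bash
cat > h.py <<'E'
import numpy as np,cv2
from cell import robot,cams
from scipy.spatial.transform import Rotation as R
def cam(n,s=None):
    i=cams.camera_info(n);K=np.array([[i['fx'],0,i['cx']],[0,i['fy'],i['cy']],[0,0,1]])
    if n=='wrist':
        q=s['eef_rot'];T=np.eye(4);T[:3,:3]=R.from_quat(q,scalar_first=True).as_matrix();T[:3,3]=s['tcp_pos']
        C=T@i['hand_eye']
    else: C=np.linalg.inv(i['view'])
    return K,i['D'],C
def cast(c,px,z):
    K,D,C=c;p=cv2.undistortPoints(np.array([[px]],float),K,D)[0,0]
    d=C[:3,:3]@[p[0],p[1],1];o=C[:3,3];return o+d*(z-o[2])/d[2]
def proj(c,P):
    K,D,C=c;V=np.linalg.inv(C);return cv2.projectPoints(np.array(P,float).reshape(-1,3),cv2.Rodrigues(V[:3,:3])[0],V[:3,3],K,D)[0][:,0]
E
python3 - <<'E'
from h import *
np.set_printoptions(precision=1,suppress=True)
a=cam('side');b=cam('scene')
for n,p,q,z in(("knobtop",(333,217),(345,196),100),("key",(348,265),(393,197),90),("jar",(301,256),(388,217),94)):print(n,cast(a,p,z),cast(b,q,z))
for p in((316,192),(381,198),(363,291),(287,277)):print("corner",cast(a,p,75))
for n in('scene0','side0'):
    im=cv2.imread(f'pics/{n}.png');c=(270,150,150,110) if n=='scene0' else (240,150,190,160)
    x,y,w,h=c;cv2.imwrite(f'pics/{n}c.png',cv2.resize(im[y:y+h,x:x+w],None,fx=3.6,fy=3.6,interpolation=cv2.INTER_CUBIC))
E
```

```text
knobtop [547.2 -12.5 100. ] [548.9 -13.1 100. ]
key [507.5 111.2  90. ] [510.6 108.7  90. ]
jar [602.4 100.1  94. ] [597.6 104.1  94. ]
corner [ 595.7 -120.2   75. ]
corner [ 442.2 -113.3   75. ]
corner [475.3 160.8  75. ]
corner [625.6 140.8  75. ]
```

View pics/side0c.png

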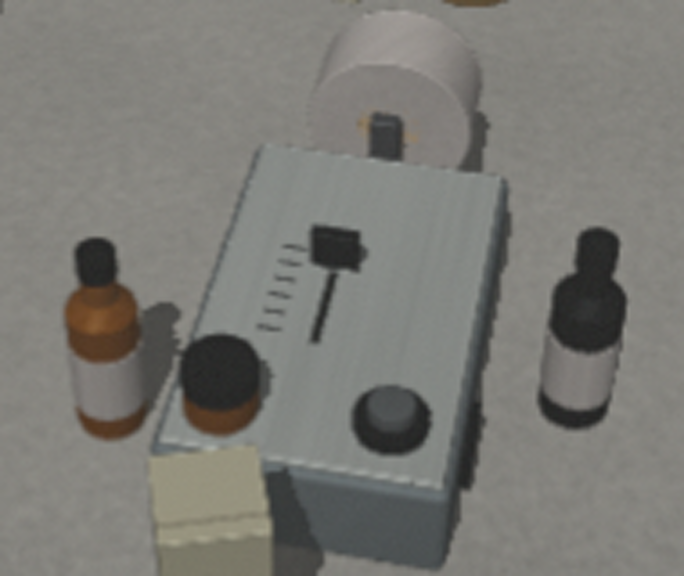

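The crop gives sharp console corners: TL (262,147), TR (507,180), BR (445,488) and BL (157,443). The knob is at (336,247) and the key at (391,412), with the notch marks left of the slot.

```bash
python3 - <<'E'
from h import *
np.set_printoptions(precision=4,suppress=True)
a=cam('side')
P=np.array([cast(a,(240+u/3.6,150+v/3.6),75) for u,v in((262,147),(507,180),(445,488),(157,443))]);c=P.mean(0)
d=(P[2]+P[3]-P[0]-P[1]);yaw=np.arctan2(-d[0],d[1]);d2=P[1]+P[2]-P[0]-P[3];print(P,c,np.degrees(yaw),np.degrees(np.arctan2(-d2[1],-d2[0])))
s=robot.get_state();Rt=R.from_quat(s['eef_rot'],scalar_first=True)
Rd=R.from_euler('z',yaw)*R.from_euler('x',np.pi)
print(Rt.inv().apply(np.array([c[0],c[1],230])-s['tcp_pos'])/1e3,(Rt.inv()*Rd).as_rotvec())
E
```

```text
[[ 603.7477 -123.7035   75.    ]
 [ 442.5399 -106.2022   75.    ]
 [ 474.5962  147.5769   75.    ]
 [ 633.7569  131.5218   75.    ]] [538.6602  12.2982  75.    ] -6.9520430556488 -5.979541802018775
[ 0.5178 -0.5753  0.0014] [-0.002   0.0005  0.4242]
```

```bash
python3 -m handwheel '[[0.52,-0.57,0,0,0,0.42],[0.52,-0.57,0,0,0,0.42],[0.52,-0.57,0,0,0,0.42],[0.52,-0.57,0,0,0,0.42],[0.52,-0.57,0,0,0,0.42],[0.52,-0.57,0,0,0,0.42],[0.52,-0.57,0,0,0,0.42],[0.52,-0.57,0,0,0,0.42],[0.52,-0.57,0,0,0,0.42],[0.52,-0.57,0,0,0,0.42],[0.52,-0.57,0,0,0,0.42],[0.52,-0.57,0,0,0,0.42],[0.52,-0.57,0,0,0,0.42],[0.52,-0.57,0,0,0,0.42],[0.52,-0.57,0,0,0,0.42],[0.52,-0.57,0,0,0,0.42],[0.52,-0.57,0,0,0,0.42]]' 0 20
python3 - <<'E'
from h import *
import json
s=robot.get_state();im=cams.capture('wrist');cv2.imwrite('pics/w1.png',im)
json.dump({k:np.array(s[k]).tolist() for k in('tcp_pos','eef_rot','force','time','qpos')},open('s1.json','w'));print(open('s1.json').read())
E
```

```text
time: 2.22
tcp_pos: [542.1, 5.4, 231.3]
eef_rot: [0.0, 0.998, -0.06, -0.0]
force: [0.3, -0.3, 0.4]
gripper_width: 0.0
grasp_force: 0.0
{"tcp_pos": [542.0565129994703, 5.43027397544526, 231.3496044405766], "eef_rot": [0.00025173490096343725, 0.9982026605891822, -0.05992803040059753, -0.0001272577024385196], "force": [0.30437611811697673, -0.27948603985367587, 0.37685319868585687], "time": 2.225, "qpos": [-0.11189876188521308, 0.3625387126813241, 0.02333265860840421, 2.022588660586216, -0.011380190695881384, 0.7569147936638493, -1.77253077074731]}
```

View pics/w1.png

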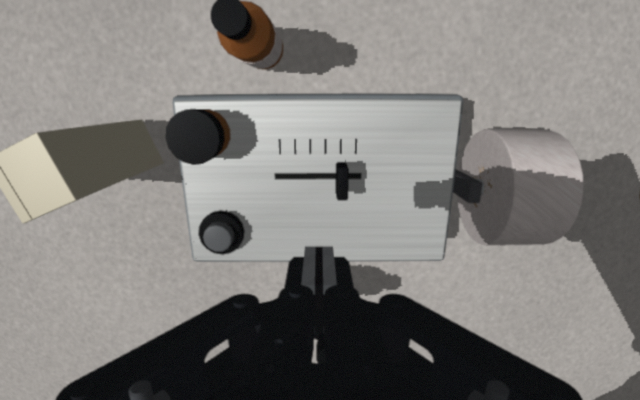

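The wrist view shows the marks at row 146 (columns 280 to 356) and the slot on row 176 (columns 275 to 361). The knob top is at (342,180), the key top at (221,232), and the jar at (195,136). Next I'll derive the console pose from these.

```bash
cat > pose.py <<'E'
from h import *
import json
np.set_printoptions(precision=2,suppress=True)
s=json.load(open('s1.json'));c=cam('wrist',s);im=cv2.imread('pics/w1.png');g=im.mean(2)
# marks: dark columns in rows 141..151
r=g[140:152].mean(0);cols=[]
t=r<np.median(r[265:375])-18
u=np.where(t[265:375])[0]+265
grp=np.split(u,np.where(np.diff(u)>3)[0]+1);m=[(lambda w:(w*q).sum()/w.sum())(r[265:375].max()-r[q]) for q in grp]
print('marks',m)
M=np.array([cast(c,(x,145.5),75)[:2] for x in m]);
A=M[-1]; 
yh=(M[0]-M[-1])/np.linalg.norm(M[0]-M[-1]);print('spacing',np.linalg.norm(np.diff(M,axis=0),axis=1),'yaw',np.degrees(np.arctan2(-yh[0],yh[1])))
# console edges
corn=np.array([cast(c,p,75)[:2] for p in((177,102),(459,102),(444,260),(195,260))]);print('corners',corn,corn.mean(0))
e=[corn[0]-corn[1],corn[3]-corn[2]];yaw=np.mean([np.arctan2(-v[0],v[1]) for v in e]);print('yaw edges',np.degrees([np.arctan2(-v[0],v[1]) for v in e]))
def todisp(p,o,yaw):
    return R.from_euler('z',-yaw).apply(np.append(p,0)-np.append(o,0))[:2]
o=corn.mean(0)
for n,p,z in(('slotL',(275,176),75),('slotR',(361,176),75),('mark0',(m[-1],145.5),75),('mark5',(m[0],145.5),75),('knobtop z107',(342,180),107),('key z90',(221,232),90),('jartop',(195,136),113)):
    w=cast(c,p,z);print(n,w,todisp(w[:2],o,yaw))
E
python3 pose.py; python3 - <<'E'
import cv2
im=cv2.imread('pics/w1.png')[85:275,165:365]
cv2.imwrite('pics/w1c.png',cv2.resize(im,None,fx=3,fy=3,interpolation=cv2.INTER_CUBIC))
E
```

```text
marks [np.float64(279.2435331230284), np.float64(294.76188660055936), np.float64(309.87991242474004), np.float64(325.01163378856853), np.float64(340.1465048137296), np.float64(355.4963561158164)]
spacing [14.32 13.94 13.94 13.95 14.16] yaw -6.917972250310276
corners [[ 633.29  122.1 ]
 [ 602.75 -129.65]
 [ 445.73 -114.94]
 [ 476.95  142.32]] [539.68   4.96]
yaw edges [-6.92 -6.92]
slotL [554.95  44.94  75.  ] [10.35 41.53]
slotR [545.14 -35.97  75.  ] [ 10.35 -39.97]
mark0 [574.47 -33.32  75.  ] [ 39.15 -33.81]
mark5 [582.94  36.48  75.  ] [39.15 36.5 ]
knobtop z107 [551.43 -16.26 107.  ] [ 14.23 -19.65]
key z90 [510.41 102.64  90.  ] [-40.82  93.45]
jartop [603.55  97.65 113.  ] [52.25 99.71]
```

View pics/w1c.png

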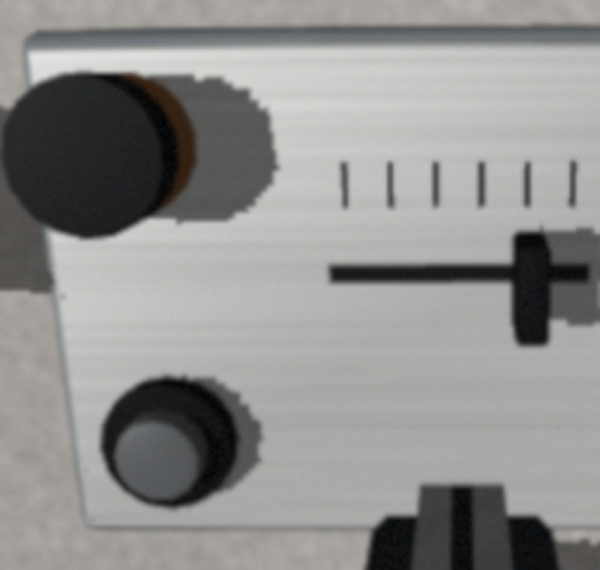

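The knob is at about v=0.014, the first notch. The tool axes are aligned with the console (tool y = −dispenser y), so I'll descend on the +y side of the knob.

```bash
cat > st.py <<'E'
from h import *
s=robot.get_state();p=s['tcp_pos'];d=p[:2]-[540.2,6.1]
print('t',s['time'],'disp x %.1f y %.1f z %.1f'%(d@[.9927,-.1204],d@[.1204,.9927],p[2]),'F',np.round(s['force'],1))
E
python3 -m handwheel '[[0.008,-0.016,0.03,0,0,0],[0.008,-0.016,0.06,0,0,0],[0.008,-0.016,0.09,0,0,0],[0.008,-0.016,0.115,0,0,0],[0.008,-0.016,0.13,0,0,0],[0.008,-0.016,0.14,0,0,0],[0.008,-0.016,0.14,0,0,0],[0.008,-0.016,0.14,0,0,0]]' >/dev/null; python3 st.py
python3 -m handwheel '[[0,0.004,0,0,0,0],[0,0.008,0,0,0,0],[0,0.012,0,0,0,0],[0,0.015,0,0,0,0],[0,0.017,0,0,0,0],[0,0.018,0,0,0,0],[0,0.019,0,0,0,0],[0,0.02,0,0,0,0],[0,0.02,0,0,0,0]]' >/dev/null; python3 st.py
```

```text
t 3.275 disp x 10.8 y 17.4 z 92.0 F [0.6 0.2 0.5]
t 4.4 disp x 10.2 y -2.3 z 91.3 F [-0.1  1.3  0.2]
```

```bash
for i in 1 2 3 4; do python3 -m handwheel '[[0,0.001,0,0,0,0],[0,0.002,0,0,0,0],[0,0.002,0,0,0,0]]' >/dev/null; python3 st.py; done
```

```text
t 4.775 disp x 10.2 y -3.8 z 91.3 F [ 0.1  4.6 -0.3]
t 5.15 disp x 10.3 y -5.9 z 91.3 F [ 0.7  4.5 -0. ]
t 5.525 disp x 10.2 y -10.5 z 91.3 F [ 0.8  0.3 -0.5]
t 5.9 disp x 10.2 y -11.3 z 91.3 F [-0.  -0.5 -0.5]
```

```bash
for i in 1 2 3; do python3 -m handwheel '[[0,0.001,0,0,0,0],[0,0.002,0,0,0,0],[0,0.002,0,0,0,0]]' >/dev/null; python3 st.py; done
```

```text
t 6.275 disp x 10.2 y -12.8 z 91.3 F [-0.8  0.3 -0.3]
t 6.65 disp x 10.2 y -14.8 z 91.3 F [ 0.5  0.7 -0.7]
t 7.025 disp x 10.3 y -16.0 z 91.3 F [-0.9  1.5  0.4]
```

```bash
for i in 1 2 ; do python3 -m handwheel '[[0,0.001,0,0,0,0],[0,0.001,0,0,0,0],[0,0.001,0,0,0,0]]' >/dev/null; python3 st.py; done
python3 - <<'E'
from h import *
s=robot.get_state();im=cams.capture('wrist');cv2.imwrite('pics/w2.png',im[60:360,170:490])
cv2.imwrite('pics/side2.png',cv2.resize(cams.capture('side')[150:310,240:430],None,fx=3.6,fy=3.6))
E
```

```text
t 7.4 disp x 10.3 y -16.2 z 91.3 F [-0.3  5.9  0.6]
t 7.775 disp x 10.3 y -16.3 z 91.3 F [0.6 6.4 0.2]
```

View pics/w2.png

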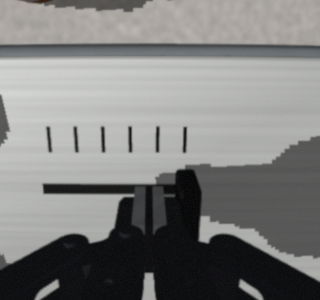

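The knob top sits over mark 0 and the lever stalls at 6 N, so it's home. Now I'll lift over the knob and come down on its roll side.

```bash
python3 -m handwheel '[[0,-0.006,0,0,0,0],[0,-0.006,-0.025,0,0,0],[0,-0.006,-0.048,0,0,0],[0,0.015,-0.048,0,0,0],[0,0.035,-0.048,0,0,0],[0,0.046,-0.048,0,0,0],[0,0.046,-0.048,0,0,0],[0,0.046,-0.025,0,0,0],[0,0.046,-0.005,0,0,0],[0,0.046,0,0,0,0],[0,0.046,0,0,0,0]]' >/dev/null; python3 st.py
python3 -m handwheel '[[0,-0.003,0,0,0,0],[0,-0.006,0,0,0,0],[0,-0.007,0,0,0,0],[0,-0.007,0,0,0,0]]' >/dev/null; python3 st.py
```

```text
t 9.25 disp x 10.4 y -64.1 z 91.2 F [-0.3  0.3  0.2]
t 9.75 disp x 10.5 y -57.5 z 91.5 F [-0.8  0.   0.3]
```

```bash
for i in 1 2 3 4 5 6 7 8; do python3 -m handwheel '[[0,-0.001,0,0,0,0],[0,-0.002,0,0,0,0],[0,-0.002,0,0,0,0]]' >/dev/null; python3 st.py; done
```

```text
t 10.125 disp x 10.4 y -55.6 z 91.3 F [0.  0.5 0.5]
t 10.5 disp x 10.4 y -53.5 z 91.3 F [0.4 0.1 0.8]
t 10.875 disp x 10.4 y -52.3 z 91.3 F [ 0.2 -1.8  0.1]
t 11.25 disp x 10.4 y -50.6 z 91.3 F [ 0.5 -5.   1. ]
t 11.625 disp x 10.4 y -48.2 z 91.3 F [-0.6 -4.1 -0.1]
t 12.0 disp x 10.4 y -43.7 z 91.3 F [-1.  -0.2 -0.2]
t 12.375 disp x 10.4 y -43.4 z 91.3 F [-0.5 -0.   0.9]
t 12.75 disp x 10.4 y -41.6 z 91.3 F [ 0.2  0.1 -0.5]
```

```bash
for i in 1 2 3 4 5 6 7; do python3 -m handwheel '[[0,-0.001,0,0,0,0],[0,-0.002,0,0,0,0],[0,-0.002,0,0,0,0]]' >/dev/null; python3 st.py; done
```

```text
t 13.125 disp x 10.3 y -39.5 z 91.3 F [ 0.  -0.   0.4]
t 13.5 disp x 10.3 y -38.3 z 91.3 F [ 0.  -2.5  0.5]
t 13.875 disp x 10.3 y -36.6 z 91.3 F [-1.2 -6.   1.2]
t 14.25 disp x 10.3 y -34.2 z 91.3 F [-0.8 -5.   1.5]
t 14.625 disp x 10.4 y -29.6 z 91.3 F [1.  0.1 1. ]
t 15.0 disp x 10.3 y -29.4 z 91.3 F [-0.   1.1 -0.7]
t 15.375 disp x 10.3 y -27.6 z 91.3 F [-1.6 -0.3 -0.5]
```

Second click done. The third hump should come at about TCP y −18.8.

```bash
for i in 1 2 3 4; do python3 -m handwheel '[[0,-0.001,0,0,0,0],[0,-0.002,0,0,0,0],[0,-0.002,0,0,0,0]]' >/dev/null; python3 st.py; done
for i in 1 2; do python3 -m handwheel '[[0,-0.001,0,0,0,0],[0,-0.001,0,0,0,0]]' >/dev/null; python3 st.py; done
```

```text
t 15.75 disp x 10.3 y -25.5 z 91.3 F [ 1.  -0.1  0.6]
t 16.125 disp x 10.3 y -24.3 z 91.3 F [-0.1 -1.7  0. ]
t 16.5 disp x 10.3 y -22.6 z 91.3 F [-0.2 -4.6  0.4]
t 16.875 disp x 10.2 y -20.2 z 91.3 F [-0.3 -4.1  0. ]
t 17.125 disp x 10.3 y -16.8 z 91.3 F [0.3 0.2 0.1]
t 17.375 disp x 10.3 y -16.4 z 91.3 F [-0.7 -0.6 -0.1]
```

That was the third snap. I'll back off, lift, and check.

```bash
python3 -m handwheel '[[0,0.006,0,0,0,0],[0,0.008,-0.02,0,0,0],[0,0.008,-0.06,0,0,0],[-0.03,-0.03,-0.1,0,0,0],[-0.055,-0.07,-0.1,0,0,0],[-0.055,-0.09,-0.1,0,0,0],[-0.055,-0.09,-0.1,0,0,0],[-0.055,-0.09,-0.1,0,0,0]]' >/dev/null; python3 st.py
python3 - <<'E'
from h import *
import json
s=robot.get_state();im=cams.capture('wrist');cv2.imwrite('pics/w3.png',im)
json.dump({k:np.array(s[k]).tolist() for k in('tcp_pos','eef_rot')},open('s3.json','w'))
E
```

```text
t 18.375 disp x -44.8 y 70.6 z 191.1 F [-0.4  0.2  0.5]
```

View pics/w3.png

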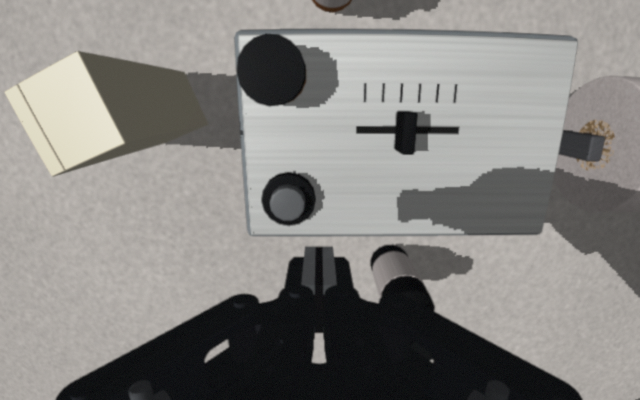

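The knob top is at (406,132) and the marks run from 365 to 456. The key button is at (287,204) and bottle A is at (390,262). Next I'll triangulate the key and verify v.

```bash
python3 - <<'E'
from h import *
import json
c1=cam('wrist',json.load(open('s1.json')));c3=cam('wrist',json.load(open('s3.json')))
X=np.array([.9927,-.1204]);Y=np.array([.1204,.9927]);o=np.array([540.2,6.1])
D=lambda w:np.round([(w[:2]-o)@X,(w[:2]-o)@Y],1)
print('knob',D(cast(c3,(406,132),107)))
for x in(401,419,456):print('mark',D(cast(c3,(x,93),75)))
for z in(80,85,90,95,100):print(z,D(cast(c1,(217.7,238.3),z)),D(cast(c3,(287,204),z)))
print('bottle top',D(cast(c3,(390,258),140)),'jar',D(cast(c3,(271,69),113)))
E
```

```text
knob [11.3  9.5]
mark [37.9  6.9]
mark [38.1 -7. ]
mark [ 38.5 -36. ]
80 [-52.2  99.5] [-50.1  96.1]
85 [-50.   97.8] [-48.5  95.6]
90 [-47.8  96.1] [-46.8  95.1]
95 [-45.5  94.4] [-45.2  94.6]
100 [-43.3  92.7] [-43.6  94.1]
bottle top [-68.6  22.3] jar [ 51.6 100.7]
```

```bash
python3 - <<'E'
from h import *
import json
c3=cam('wrist',json.load(open('s3.json')))
X=np.array([.9927,-.1204]);Y=np.array([.1204,.9927]);o=np.array([540.2,6.1])
for v in(40,42,44,46):
    P=[np.append(o+X*(10+dx)+Y*(-35+v+dy),z) for z in(81,107) for dy in(5,-5) for dx in(0,)]
    print(v,np.round(proj(c3,P)[:,0],1))
g=cv2.imread('pics/w3.png').mean(2)
for r in (115,120,138,145,150):print(r,g[r,388:426].astype(int))
E
```

```text
40 [396.5 409.3 405.1 419.3]
42 [393.9 406.8 402.3 416.5]
44 [391.3 404.2 399.4 413.7]
46 [388.8 401.6 396.6 410.8]
115 [185 184 184 185 185 184 177 143  88  37  17  15  15  14  17  17  22  23
  25  27  24  24  27  25  25  25  23  20  23  51  83  90  90  91  90  89
  91  91]
120 [186 186 186 185 185 185 176 135  75  26  17  14  19  16  15  19  20  24
  26  24  25  25  24  25  25  22  23  20  37  70  89  91  92  92  92  93
  92  92]
138 [181 182 182 181 180 172 141  72  23  15  18  18  19  16  19  24  24  27
  23  20  23  22  24  22  23  21  23  44  75  88  89  91  90  89  90  89
  89  90]
145 [180 181 181 180 175 150  95  43  14  19  16  16  18  19  20  24  23  22
  20  23  21  22  21  20  19  21  39  72  87  91  89  90  90  90  90  91
  89  90]
150 [178 178 178 178 178 175 167 141 102  66  39  23  17  21  22  24  26  23
  23  22  22  20  21  23  21  26  49  81 106 114 115 115 115 115 115 114
 115 114]
```

The knob edges match v≈42 mm. The key top is at (−45, 95), z≈95. Moving above it and pressing.

```bash
python3 -m handwheel '[[0,-0.024,0.02,0,0,0],[0,-0.024,0.05,0,0,0],[0,-0.024,0.075,0,0,0],[0,-0.024,0.086,0,0,0],[0,-0.024,0.086,0,0,0]]' >/dev/null; python3 st.py
for i in 1 2 3 4 5 6; do python3 -m handwheel '[[0,0,0.001,0,0,0],[0,0,0.002,0,0,0],[0,0,0.002,0,0,0]]' >/dev/null; python3 st.py; done
```

```text
t 19.05 disp x -45.2 y 95.0 z 104.7 F [ 0.1 -0.1  0.9]
t 19.425 disp x -44.9 y 96.2 z 103.8 F [ 0.1 -0.3  0.6]
t 19.8 disp x -45.2 y 96.1 z 101.2 F [-0.1  0.2 -0.5]
t 20.175 disp x -45.2 y 96.1 z 99.2 F [-0.4 -0.3  0.1]
t 20.55 disp x -45.2 y 96.1 z 97.2 F [0.1 0.2 0.1]
t 20.925 disp x -45.1 y 96.1 z 95.3 F [0.1 0.3 2.6]
t 21.3 disp x -45.1 y 96.1 z 93.3 F [-0.4 -0.   3.8]
```

Contact was at about z 96.5. Continuing to full press.

```bash
for i in 1 2 3; do python3 -m handwheel '[[0,0,0.001,0,0,0],[0,0,0.0015,0,0,0],[0,0,0.0015,0,0,0]]' >/dev/null; python3 st.py; done
```

```text
t 21.675 disp x -45.1 y 96.1 z 91.8 F [-0.8 -0.1  4.4]
t 22.05 disp x -45.1 y 96.1 z 91.0 F [-1.3 -1.1 11.1]
t 22.425 disp x -45.0 y 96.1 z 90.8 F [-5.7 -1.1 22.9]
```

The force rose sharply at z 91, so the key has bottomed out. Lifting away and checking.

```bash
python3 -m handwheel '[[0,0,-0.006,0,0,0],[0,0,-0.016,0,0,0],[0,0,-0.05,0,0,0],[0,0,-0.1,0,0,0],[0,0.024,-0.103,0,0,0],[0,0.024,-0.103,0,0,0],[0,0.024,-0.103,0,0,0]]' >/dev/null; python3 st.py
python3 - <<'E'
from h import *
w=cams.capture('wrist');o=cv2.imread('pics/w3.png');cv2.imwrite('pics/w4.png',np.hstack([w[0:300,200:600]]))
for n in('scene','side'):
    a=cams.capture(n);b=cv2.imread(f'pics/{n}0.png');d=cv2.absdiff(a,b).max(2)>40
    k=cv2.connectedComponentsWithStats(d.astype(np.uint8))[2];print(n,[list(x) for x in k[1:] if x[4]>25])
E
```

```text
t 23.3 disp x -45.6 y 72.6 z 191.1 F [ 0.2 -0.1  0.5]
scene [[np.int32(138), np.int32(0), np.int32(50), np.int32(75), np.int32(1685)], [np.int32(334), np.int32(0), np.int32(39), np.int32(69), np.int32(1189)], [np.int32(373), np.int32(0), np.int32(58), np.int32(94), np.int32(2736)], [np.int32(382), np.int32(85), np.int32(15), np.int32(11), np.int32(55)], [np.int32(384), np.int32(95), np.int32(11), np.int32(6), np.int32(33)], [np.int32(369), np.int32(95), np.int32(51), np.int32(69), np.int32(1733)], [np.int32(183), np.int32(105), np.int32(128), np.int32(16), np.int32(1044)], [np.int32(321), np.int32(113), np.int32(21), np.int32(2), np.int32(28)], [np.int32(223), np.int32(122), np.int32(94), np.int32(71), np.int32(2056)], [np.int32(103), np.int32(145), np.int32(25), np.int32(25), np.int32(337)], [np.int32(303), np.int32(170), np.int32(3), np.int32(12), np.int32(28)], [np.int32(312), np.int32(177), np.int32(49), np.int32(31), np.int32(633)]]
side [[np.int32(334), np.int32(0), np.int32(242), np.int32(238), np.int32(13402)], [np.int32(450), np.int32(0), np.int32(30), np.int32(42), np.int32(743)], [np.int32(346), np.int32(23), np.int32(14), np.int32(21), np.int32(61)], [np.int32(620), np.int32(27), np.int32(13), np.int32(7), np.int32(58)], [np.int32(330), np.int32(50), np.int32(12), np.int32(26), np.int32(108)], [np.int32(336), np.int32(82), np.int32(23), np.int32(55), np.int32(690)], [np.int32(584), np.int32(96), np.int32(11), np.int32(48), np.int32(158)], [np.int32(534), np.int32(207), np.int32(9), np.int32(24), np.int32(69)], [np.int32(324), np.int32(212), np.int32(18), np.int32(21), np.int32(204)], [np.int32(332), np.int32(225), np.int32(7), np.int32(10), np.int32(53)]]
```

View pics/w4.png

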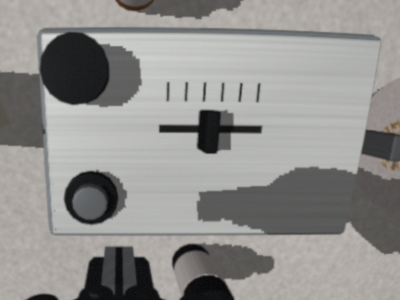

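The lever is still over the third notch, the key is up, and the jar and bottle haven't moved. Nothing is touching the arm, so I'm handing in.

```bash
python3 -c "
from cell import robot
print(robot.job_done())"
```

```text
the job is handed in; nothing more can be done
None
```

I pushed the lever home, brought it back three clicks into the third notch, pressed the run key fully and let it go, saw no bystander moved in the camera checks, and handed the job in at about 23 s; no verdict came back.

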